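Level the standee display on its fold-out foot

ROBOT

A 6-joint arm with a two-finger parallel gripper is mounted at the origin on the work surface. World frame = base frame: x ahead of the robot, y to its left, z up, the work surface at z = 0. Lengths are in m, angles in rad, forces in N, time in s.
With the tool pointing down it reaches from about 0.35 to 0.775 m from the base axis. Payload 7.3 kg.
Tool frame: the origin (TCP) lies between the finger pads, 19 mm behind the fingertips; this is the grasp point; z points along the fingers, y is the line along which they close (so a half turn about z gives the same grasp; the last joint's range is limited). The gripper opens to 92 mm and grips with 3 to 60 N. Pads are 19 mm wide; open, the fingers measure 130 mm over their backs; the gripper's body (75 mm by 190 mm) begins 47 mm behind the grasp point.
Start: joints at [1.151, 0.342, 1.524, -0, 1.275, -0.146], TCP at [0.142, 0.505, 0.246] pointing down, gripper open.
Joint ranges: [-2.53, 2.53], [-0.77, 2.02], [0.04, 2.7], [-1, 4.14], [0.28, 2.66], [-3.11, 3.11]. Speed limits (rad/s): [2.57, 2.57, 3.14, 3.14, 3.14, 3.14].

INTERFACE

Orientations are given as a 3x3 rotation matrix whose columns are the frame's x, y, z axes.
In Python, from station import manip, get_image gives the robot as it stands. The module is installed in compiled form; this text tells all that it offers.
- The arm moves only by the shell command python3 -m inch 'ROWS'. ROWS is JSON, a list of rows, each a list of 3 entries, a list of its own where there are three numbers: the turn, a rotation vector about the tool's x, y, z in rad, then the shift along the tool's x, y, z in m, then the finger opening in m, from 0 to 0.0918. In form: [[[rx, ry, rz], [x, y, z], fingers], ...]. A call has exactly 5 rows; each row is the pose to reach, as a shift and turn from the pose commanded when the call began, along the tool's axes at that moment; what a row does not reach only later rows make up. A row lasts 1/12 s, in which the tool goes at most 41.7 mm and 7.16 degrees, less where a joint would pass 70% of its speed; a pose out of reach is approached as far as the arm can. A call with a gripper value outside its range is refused whole. The fingers move at their own pace and stop on an object; the grip force is fixed at half the most. Time passes only in rows, so rows that repeat a pose let the fingers close, or fill a call up. It gives the time, the measured TCP pose, the force, the opening and the grip force at its end, in the units of the state.
- manip.sense(): the state, without advancing time (a new reading comes with each control period).
- get_image(name): name is "scene" or "top" or "wrist"; returns a dict with "pixels" (384x512x3 uint8, red, green, blue), "fx", "fy", "cx", "cy" (pixels), "k1" (the pictures are not rectified: a ray, as slopes to the right and down, at radius r is drawn at 1 + k1 r^2 times it, then the intrinsics apply), "pose" (4x4, takes a point from camera to world coordinates); the wrist camera has in their place "mount" (4x4, takes a point from camera to tool coordinates, whose origin is the TCP and whose axes are the flange's). Camera axes: x right, y down, z forward; pixel columns grow to the right and rows downward; lengths in m; the calibration is good to about 2 mm. A picture is of the moment at which its call begins: read the wrist's pose just before it. There is no depth.
- manip.sign_off(): hands the job in; it is judged then, once.
The state is a dict: "t": time; "q": joint angles; "joint_velocities": joint speeds; "joint_torque": joint torques, N m; "ee_pos": TCP position; "orientation": TCP orientation; "wrist_force": force on the tool from outside, world axes, zero at the start; "ft_torque": the same for the moment, N m; "grip_width": finger opening in m; "grip_force": force on a finger pad.
Only numpy, scipy, OpenCV 4.12 (cv2) and the standard library are available. Lean on these libraries where they do the work, as an engineer would, in place of code of your own. Each camera call takes 0.05 s, during which the arm holds its last target. There are 200 camera calls.

TASK

Swing the display stand's folded side leg all the way out until it clicks home, then take the bar knob at the leg's end and press it straight down so the rubber foot stands firmly on its cork pad. Keep it pressed, never letting it spring up, while you turn the knob until the bubble of the stand's spirit level sits in the middle between the two marks, and finish while still holding the knob pressed down: do not let go. Leave the standees, mug, die and coin alone.

Things in the scene. Friction and masses are not known exactly. Their poses are not given: they have to be found in the camera images.
- stand: oak display stand, 220 x 60 mm, 51 mm high, long side along its x. It rocks about its own x axis on a rod under its middle line; origin on that axis, 4 mm above the shelf, at the middle of its length. It leans up to 0.028 rad with the leg side (-y) high when nothing presses on the leg. z is its up axis. The side leg is on its -y side, hinged near the -x end; the spirit level lies across the +x end
- standees: three painted wooden standees (wizard, knight, tree), 6 mm thick, up to 135 mm above the shelf, standing fast in a slot along the stand's middle line from x = -103 to +41 mm in the stand's frame. Not to be touched
- leg (a joint): swing of the leg about its upright hinge: 0 folded (leg points along the stand's +x), grows clockwise seen from above, 1.571 = its end stop (leg points along the stand's -y). A sprung catch resists from about 1.0 (some 5 to 10 N at the post), then lets it snap home and holds it there against a pull of some 5 N; held in the catch it reads 1.50 to 1.57
- leg_hinge (a point): top of the leg's hinge, on the hinge axis, at (-70, -75) mm in the stand's frame, 38 mm above the shelf. The leg is an oak bar 16 mm wide, its top 36 mm above the shelf; at its end, 120 mm from the hinge axis, are the knob above and the foot below
- post_top (a point): centre of the top of an upright round steel post, 12 mm diameter and 36 mm tall, on the leg 65 mm from the hinge axis; its top is 72 mm above the shelf. Meant for swinging the leg
- plunger (a joint): how far the knob is pressed down on its spring, m: 0 up, 0.010 bottomed. 1500 N/m. About 5 N brings the leg down until the foot meets the cork pad; anything more presses the foot on the pad, so 0.006 to 0.009 presses firmly
- knob_grip (a point): middle of the knob's grip: a steel bar 40 mm long (along this point's x), 11 mm thick, 22 mm tall, this point at half height, standing on a disc of 22 mm radius whose top is 11 mm below this point. About 68 mm above the shelf with the stand level. The knob is on the end of the leg
- knob (a joint): turn of the knob, rad, range -1.6 to 1.6; grows clockwise seen from above and screws the foot downwards, 2 mm per rad. Stiff (0.05 N m): it stays where it is left. It starts with the foot too far up; the turn needed, clockwise, is 0.3 to 1.45 rad and depends on the thickness of the cork pad
- foot: rubber-tipped levelling foot, 26 mm diameter, under the end of the leg. Origin on its axis at its underside. It moves up and down with the knob and does not turn
- pad: cork pad 56 x 56 mm, fixed to the shelf below where the foot comes when the leg is fully out. Origin 8 mm below its top, on its centre; the top is 3 to 5 mm above the shelf
- bubble (a joint): place of the bubble in the level, m: 0 in the middle, positive towards the leg side (the stand's -y). Goes to the higher side, 1.15 m per rad of the stand's tilt: about +0.032 with the leg not pressed, negative when the foot is on the pad but too short. With the foot pressed on the pad, 1 rad of clockwise knob moves it by about +0.012
- vial_middle (a point): middle of the top of the level's clear vial, across the +x end of the stand, 80 mm above the shelf. Vial 94 mm long along the stand's y; dark bubble 20 mm long; the two black marks are at 12.5 mm either side of the middle
- mug: navy ceramic dice mug, 80 mm across, 90 mm high, origin under its centre. Leave alone
- die: orange acrylic die, 26 mm, origin under its centre. Leave alone
- coin: nickel-plated bottle opener coin, 42 mm across, 5 mm thick, lying flat, origin under its centre. Leave alone
Mind the look-alikes: they are no part of the job. There is more than one size of the pad; the one meant has the size given above.

How it is judged:
On the way, in this order (a step that is already met when the one before it is completed fails the run):
1. the leg is swung fully out and held in its end catch (value of joint leg above 1.48 rad), for 0.2 s.
2. the foot is pressed on the cork pad with more than 1 N by the knob (contact force between foot and pad above 1 N and distance between the grasp point and knob_grip below 0.04 m), for 0.2 s.
3. the bubble is between the marks with the foot still pressed (contact force between foot and pad above 1 N and value of joint bubble between -0.0027 and 0.0027 m), for 0.2 s.
At the end, for the whole second after the job is handed in: The leg is fully out (joint above 1.48), the bubble is within 2.7 mm of the middle, the foot stands on the pad with more than 1 N, and the gripper is still at the knob (TCP within 40 mm of the grip point), touching and pressing it (all of step 3 and value of joint leg above 1.48 rad and contact force between the fingers and stand above 1.5 N and distance between the grasp point and knob_grip below 0.04 m); the arm keeps its last pose, push and grip.
It fails at once if the knob is turned with the leg not pressed down, or let up again after turning (knob joint above -0.45 while the bubble is beyond +26 mm) (value of joint knob above -0.45 rad and value of joint bubble above 0.026 m).
It fails at once if the standees are touched with more than 1 N (contact force between standees and the fingers above 1 N or contact force between standees and the arm above 1 N).
It fails at once if the mug, die or coin is moved more than 15 mm (distance of any of mug, die, coin from where it was at the start of the episode above 0.015 m).
It also fails if it takes over 54 s, if anything falls off the work surface, if the arm or the gripper's body presses on something with over 40 N, if the wrist force passes 120 N, or if a joint passes its speed limit or range.

## Working session

There is one attempt and no reset: what is moved stays moved. The work goes in short steps, Python scripts to look and compute and a shell command to move; the robot and the scene stay as the last step left them, time stands still between calls to the robot, and variables do not carry over. Pictures are saved under pics/ and viewed, at most 13 in all, crops included, and the job is handed in when it is done.

```bash
mkdir -p pics; cat > h.py <<'E'
import numpy as np,cv2
from station import manip,get_image
def grab(n):
    s=manip.sense(); im=get_image(n)
    if 'mount' in im:
        T=np.eye(4);T[:3,:3]=np.array(s['orientation']).reshape(3,3);T[:3,3]=s['ee_pos'];im['pose']=T@np.array(im['mount'])
    im['pose']=np.array(im['pose']);return im
def K(im): return np.array([[im['fx'],0,im['cx']],[0,im['fy'],im['cy']],[0,0,1.]])
def D(im): return np.array([im['k1'],0,0,0.])
def ray(im,uv):
    p=cv2.undistortPoints(np.array([[uv]],float),K(im),D(im))[0,0]
    return im['pose'][:3,3],im['pose'][:3,:3]@np.array([p[0],p[1],1])
def onz(im,uv,z):
    o,d=ray(im,uv);return o+d*(z-o[2])/d[2]
def proj(im,P):
    p=np.linalg.inv(im['pose'])@np.append(P,1)
    return cv2.projectPoints(p[None,:3],np.zeros(3),np.zeros(3),K(im),D(im))[0][0,0]
def save(n,a): cv2.imwrite('pics/'+n+'.png',cv2.cvtColor(a,cv2.COLOR_RGB2BGR))
E
python3 - <<'E'
from h import *
import pickle
print(manip.sense())
a=grab('scene');b=grab('top');pickle.dump((a,b),open('ab.pkl','wb'))
print(a['pose'],b['pose'],b['fx'],b['k1'])
save('scene',cv2.resize(a['pixels'],(800,600)));save('top',cv2.resize(b['pixels'],(800,600)))
E
```

```text
{'t': 0.0, 'q': array([ 1.15103346e+00,  3.42714504e-01,  1.52505161e+00,  8.72136262e-06,
        1.27540138e+00, -1.46013353e-01]), 'joint_velocities': array([ 2.04273938e-04, -8.64858574e-05,  1.04287407e-03, -2.55168456e-03,
        4.20433195e-04,  7.41082622e-04]), 'joint_torque': array([-3.27432990e-04, -4.31254399e+01, -2.44220710e+01,  7.16917310e-02,
        5.59974660e-02, -1.02032270e-04]), 'ee_pos': array([0.14175037, 0.50509132, 0.24483714]), 'orientation': array([[-9.62763247e-01,  2.70345167e-01, -6.49436800e-04],
       [ 2.70345843e-01,  9.62762207e-01, -1.43472324e-03],
       [ 2.37382714e-04, -1.55687134e-03, -9.99998760e-01]]), 'wrist_force': array([-0.16557721,  0.79622153, -0.11878201]), 'ft_torque': array([ 0.00325179,  0.0156514 , -0.02830223]), 'grip_force': 0.0, 'grip_width': 0.09193919051609402}
[[-0.48259357  0.68727898 -0.5429098   1.0545548 ]
 [ 0.87565472  0.36571067 -0.31541166  0.22099604]
 [-0.0182279  -0.62761717 -0.7783087   0.75812513]
 [ 0.          0.          0.          1.        ]] [[ 0.00373647 -0.99321623  0.11622204  0.51447542]
 [-0.99895523  0.00158627  0.04567191 -0.06115595]
 [-0.04554644 -0.11627127 -0.99217262  0.84575228]
 [ 0.          0.          0.          1.        ]] 409.37854974840087 -0.06618077039799107
```

View pics/top.png

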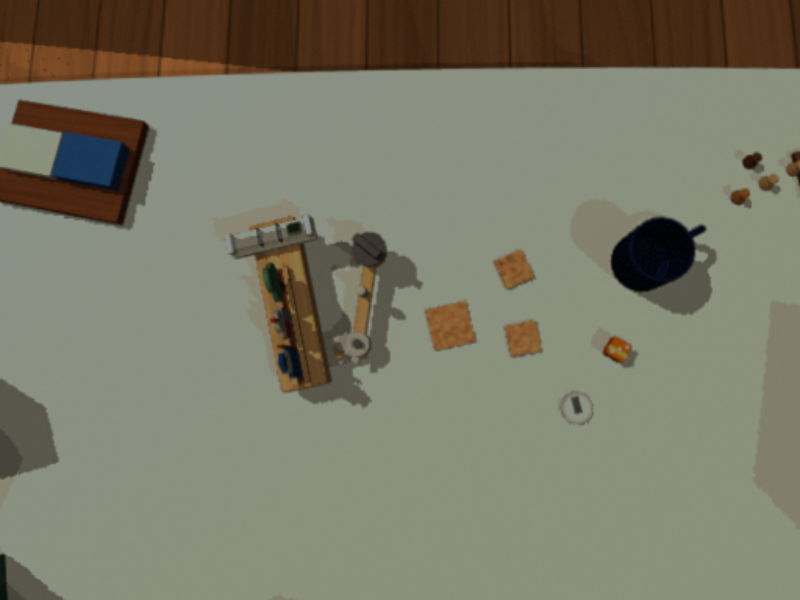

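View pics/scene.png

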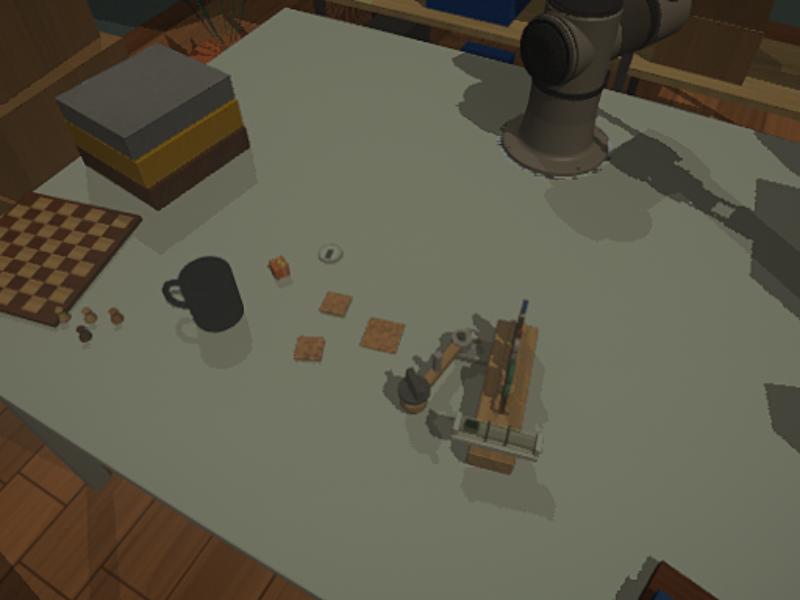

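Top view (800-px scale): the stand runs from (300,385) to the level at (270,235), with the bubble at (294,229). The hinge is at (357,345), the post top at about (364,292), the knob at (369,249).
Candidates for the pad: (450,326) large, (514,268) small, (522,338) small. I'll choose by size.

```bash
python3 - <<'E'
from h import *
import pickle
a,b=pickle.load(open('ab.pkl','rb'))
hsv=cv2.cvtColor(b['pixels'],cv2.COLOR_RGB2HSV)
m=((hsv[...,0]<18)&(hsv[...,1]>110)&(hsv[...,2]>60)).astype(np.uint8);m[:,:265]=0;m[:150]=0;m[240:]=0;m[:,380:]=0
for c in cv2.findContours(m,0,1)[0]:
    if cv2.contourArea(c)>60:
        q=cv2.boxPoints(cv2.minAreaRect(c)); w=[onz(b,x,.004) for x in q]
        print('pad',np.mean(q,0)*1.5625,np.mean(w,0),np.linalg.norm(w[0]-w[1]),np.linalg.norm(w[2]-w[1]))
s=lambda u,v:(u/1.5625,v/1.5625)
for n,p,z in [('hinge',(357,345),.04),('post',(364,291),.073),('knob',(370,248),.081),('vialA',(230,243),.08),('vialB',(314,224),.08),('standA',(283,389),.051),('standB',(329,381),.051)]: print(n,onz(b,s(*p),z))
for n,p,z in [('hinge',(463,338),.04),('knob',(413,381),.081),('post',(437,355),.073),('pad',(383,335),.004)]: print('sc',n,onz(a,s(*p),z))
c=b['pixels'][130:260,130:350];save('crop',cv2.resize(c,None,fx=3.6,fy=3.6,interpolation=2))
E
```

```text
pad [522.7298  337.83084] [ 0.56960683 -0.16675563  0.004     ] 0.040786904045520905 0.04036135717097569
pad [449.7823  325.05127] [ 0.58652555 -0.07121185  0.004     ] 0.055284737804929415 0.05556818135328488
pad [513.5793  268.44394] [ 0.66185261 -0.15613453  0.004     ] 0.04076764186934508 0.040332023168787805
hinge [0.55801319 0.04655563 0.04      ]
post [0.62240561 0.03442206 0.073     ]
knob [0.67434267 0.02676074 0.081     ]
vialA [0.68227541 0.20221888 0.08      ]
vialB [0.705293  0.0968873 0.08     ]
standA [0.5021906  0.13747009 0.051     ]
standB [0.51251023 0.07958732 0.051     ]
sc hinge [0.56261353 0.05150891 0.04      ]
sc knob [0.68350603 0.03277851 0.081     ]
sc post [0.62746324 0.04013353 0.073     ]
sc pad [ 0.59035348 -0.06712721  0.004     ]
```

View pics/crop.png

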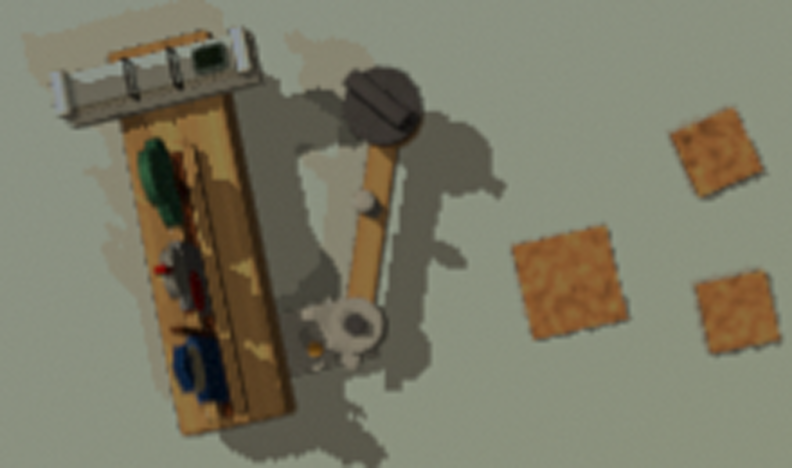

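Pad choice: the one at (450,326) measures 55 mm, so it is the one meant; the other two are 40 mm. The crop confirms this: hinge, post, dark disc knob with its diagonal bar, and the bubble on the leg side. The hinge-to-pad distance comes to about 121 mm, which fits. Next I move above the post.

```bash

for i in 1 2 3 4; do python3 -m inch '[[[0,0,0],[-0.030,-0.016,0.003],0.03],[[0,0,0],[-0.060,-0.032,0.006],0.03],[[0,0,0],[-0.09,-0.048,0.009],0.03],[[0,0,0],[-0.12,-0.064,0.012],0.03],[[0,0,0],[-0.148,-0.080,0.014],0.03]]' | tail -c 400; done
python3 -m inch '[[[0,0,0.12],[0,0,0],0.03],[[0,0,0.24],[0,0,0],0.03],[[0,0,0.36],[0,0,0],0.03],[[0,0,0.48],[0,0,0],0.03],[[0,0,0.60],[0,0,0],0.03]]' >/dev/null
python3 -m inch '[[[0,0,0.1],[0,0,0],0.03],[[0,0,0.17],[0,0,0],0.03],[[0,0,0.17],[0,0,0],0.03],[[0,0,0.17],[0,0,0],0.03],[[0,0,0.17],[0,0,0],0.03]]'
python3 - <<'E'
from h import *
w=grab('wrist');s=manip.sense();print(s['ee_pos'],s['orientation'],s['q'])
for P in [(.625,.037,.073),(.677,.0295,.081),(.56,.049,.04)]: print(proj(w,P)*1.5625)
save('w1',cv2.resize(w['pixels'],(800,600)))
E
```

```text
t: 0.52
ee_pos: [0.2636, 0.387, 0.231]
orientation: [[-0.963, 0.27, -0.0], [0.27, 0.963, -0.001], [0.0, -0.001, -1.0]]
wrist_force: [1.2, -0.4, -0.1]
grip_width: 0.0632
grip_force: 0.0
t: 0.93
ee_pos: [0.3846, 0.2699, 0.2171]
orientation: [[-0.963, 0.271, -0.001], [0.271, 0.963, -0.0], [0.0, -0.0, -1.0]]
wrist_force: [-0.3, 1.2, -0.4]
grip_width: 0.0318
grip_force: 0.0
t: 1.35
ee_pos: [0.5054, 0.1528, 0.2029]
orientation: [[-0.963, 0.271, -0.001], [0.271, 0.963, -0.0], [0.001, -0.0, -1.0]]
wrist_force: [0.0, 1.2, -0.3]
grip_width: 0.0302
grip_force: 0.0
t: 1.77
ee_pos: [0.6262, 0.0358, 0.1886]
orientation: [[-0.963, 0.271, -0.001], [0.271, 0.963, 0.0], [0.001, -0.0, -1.0]]
wrist_force: [-0.1, -0.2, 0.2]
grip_width: 0.0297
grip_force: 0.0
t: 2.6
ee_pos: [0.6252, 0.0374, 0.1892]
orientation: [[-0.505, 0.863, -0.001], [0.863, 0.505, 0.0], [0.0, -0.0, -1.0]]
wrist_force: [0.1, 0.3, -0.0]
grip_width: 0.03
grip_force: 0.0
[0.62527623 0.03730669 0.18932618] [[-5.04459791e-01  8.63435110e-01 -3.60366744e-04]
 [ 8.63435150e-01  5.04459846e-01  7.74140899e-05]
 [ 2.48632596e-04 -2.72101018e-04 -9.99999932e-01]] [-6.27061770e-02  5.72738075e-01  1.30699268e+00  5.73901279e-05
  1.26222641e+00 -5.91479868e-01]
[399.14633017 302.01181703]
[474.64295649 363.88363629]
[313.11603519 214.21284784]
```

View pics/w1.png

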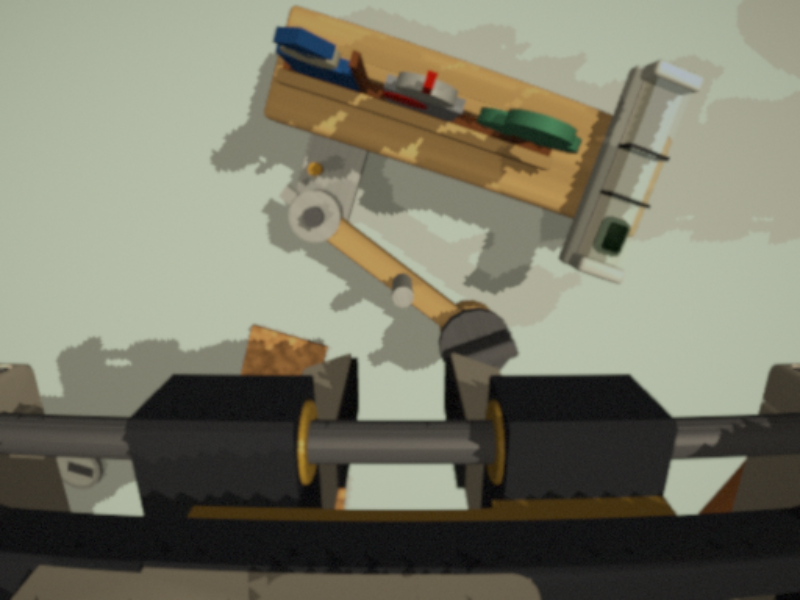

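The wrist view shows the post top at (402,297) against a predicted (399,302), and the hinge at (314,215), exactly as predicted. The knob disc is at (478,335), clear of the finger path. I'll descend over the post and grip it.

```bash

python3 -m inch '[[[0,0,0],[0.002,0,0.023],0.026],[[0,0,0],[0.002,0.001,0.046],0.026],[[0,0,0],[0.002,0.001,0.07],0.026],[[0,0,0],[0.002,0.001,0.092],0.026],[[0,0,0],[0.002,0.001,0.114],0.026]]' 
python3 -m inch '[[[0,0,0],[0,0,0],0.0],[[0,0,0],[0,0,0],0.0],[[0,0,0],[0,0,0],0],[[0,0,0],[0,0,0],0],[[0,0,0],[0,0,0],0]]'
```

```text
t: 3.07
ee_pos: [0.6251, 0.0396, 0.0744]
orientation: [[-0.504, 0.864, -0.0], [0.864, 0.504, 0.0], [0.0, 0.0, -1.0]]
wrist_force: [0.6, -0.3, 0.1]
grip_width: 0.0259
grip_force: 0.0
t: 3.48
ee_pos: [0.6253, 0.0396, 0.0764]
orientation: [[-0.503, 0.864, 0.0], [0.864, 0.503, 0.0], [-0.0, 0.0, -1.0]]
wrist_force: [-2.8, 0.5, -2.6]
grip_width: 0.011
grip_force: 30.0
```

```bash

python3 -m inch '[[[0,0,0],[-0.0057,-0.0054,0],0.0],[[0,0,0],[-0.0106,-0.0114,0],0.0],[[0,0,0],[-0.0149,-0.0179,0],0],[[0,0,0],[-0.0183,-0.0250,0],0],[[0,0,0],[-0.0207,-0.0322,0],0]]'
python3 -m inch '[[[0,0,0],[0,0,0],0.0],[[0,0,0],[0,0,0],0.0],[[0,0,0],[0,0,0],0],[[0,0,0],[0,0,0],0],[[0,0,0],[0,0,0],0]]'
```

```text
t: 3.9
ee_pos: [0.6116, 0.0034, 0.0774]
orientation: [[-0.502, 0.865, 0.011], [0.865, 0.502, -0.002], [-0.007, 0.008, -1.0]]
wrist_force: [11.8, -3.0, -4.5]
grip_width: 0.0111
grip_force: 29.9
t: 4.32
ee_pos: [0.6113, 0.0028, 0.0774]
orientation: [[-0.502, 0.865, 0.009], [0.865, 0.502, -0.003], [-0.007, 0.007, -1.0]]
wrist_force: [8.9, -4.7, -4.1]
grip_width: 0.011
grip_force: 29.9
```

```bash

python3 -m inch '[[[0,0,0],[-0.0045,-0.006,0],0.0],[[0,0,0],[-0.0055,-0.0138,0],0.0],[[0,0,0],[-0.0055,-0.0217,0],0],[[0,0,0],[-0.0045,-0.0295,0],0],[[0,0,0],[-0.003,-0.0355,0],0]]'
python3 -m inch '[[[0,0,0],[0,0,0],0.0],[[0,0,0],[0,0,0],0.0],[[0,0,0],[0,0,0],0],[[0,0,0],[0,0,0],0],[[0,0,0],[0,0,0],0]]'
python3 - <<'E'
from h import *
b=grab('top');print(proj(b,(.56,.049,.04)))
c=b['pixels'][130:260,130:350];save('crop2',cv2.resize(c,None,fx=3.6,fy=3.6,interpolation=2))
E
```

```text
t: 4.73
ee_pos: [0.5815, -0.0178, 0.0776]
orientation: [[-0.502, 0.865, 0.009], [0.865, 0.502, -0.003], [-0.007, 0.006, -1.0]]
wrist_force: [5.9, -4.1, 1.2]
grip_width: 0.0108
grip_force: 30.0
t: 5.15
ee_pos: [0.5804, -0.0179, 0.0775]
orientation: [[-0.502, 0.865, 0.006], [0.865, 0.503, -0.003], [-0.006, 0.003, -1.0]]
wrist_force: [1.3, -6.2, 1.5]
grip_width: 0.0109
grip_force: 30.0
[227.26590631 219.79391385]
```

View pics/crop2.png

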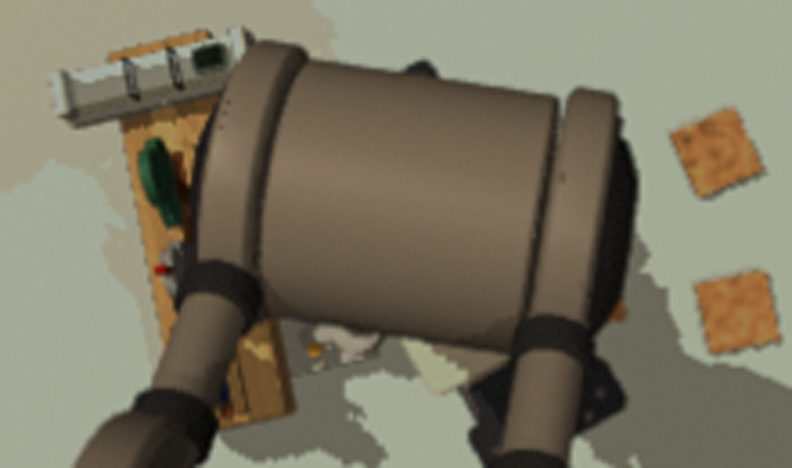

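The picture is mostly blocked by the arm. Fitting the TCP path to r = 65 mm gives a swing of about 1.2 rad from about 0.4, so it should be near home. I'll push a little further to feel for the stop.

```bash

python3 -m inch '[[[0,0,0],[0.0005,-0.002,0],0.0],[[0,0,0],[0.0015,-0.004,0],0.0],[[0,0,0],[0.002,-0.006,0],0],[[0,0,0],[0.002,-0.007,0],0],[[0,0,0],[0.002,-0.007,0],0]]'
python3 -m inch '[[[0,0,0],[0,0,0],0.0],[[0,0,0],[0,0,0],0.0],[[0,0,0],[0,0,0],0],[[0,0,0],[0,0,0],0],[[0,0,0],[0,0,0],0]]'
```

```text
t: 5.62
ee_pos: [0.5763, -0.0186, 0.0778]
orientation: [[-0.502, 0.865, 0.013], [0.865, 0.502, -0.002], [-0.008, 0.01, -1.0]]
wrist_force: [12.6, -1.0, -4.9]
grip_width: 0.0106
grip_force: 30.0
t: 6.03
ee_pos: [0.5763, -0.0187, 0.0778]
orientation: [[-0.502, 0.865, 0.012], [0.865, 0.502, -0.002], [-0.008, 0.01, -1.0]]
wrist_force: [11.9, -1.0, -4.2]
grip_width: 0.0105
grip_force: 30.0
```

```bash

python3 -m inch '[[[0,0,0],[0,0.003,0],0.03],[[0,0,0],[0,0.004,0],0.03],[[0,0,0],[0,0.005,0],0.03],[[0,0,0],[0,0.005,0],0.03],[[0,0,0],[0,0.005,0],0.03]]'
python3 -m inch '[[[0,0,0],[0,0,-0.025],0.03],[[0,0,0],[0,0,-0.05],0.03],[[0,0,0],[0,0,-0.075],0.05],[[0,0,0],[-0.025,-0.01,-0.1],0.05],[[0,0,0],[-0.052,-0.018,-0.11],0.05]]' 
python3 -m inch '[[[0,0,0],[0,0,0],0.05],[[0,0,0],[0,0,0],0.05],[[0,0,0],[0,0,0],0.05],[[0,0,0],[0,0,0],0.05],[[0,0,0],[0,0,0],0.05]]'
python3 - <<'E'
from h import *
w=grab('wrist')
for P in [(.588,-.069,.085),(.575,-.0142,.073),(.56,.049,.04)]: print(proj(w,P)*1.5625)
save('w2',cv2.resize(w['pixels'],(800,600)))
import pickle;pickle.dump(w,open('w2.pkl','wb'))
E
```

```text
t: 6.45
ee_pos: [0.5757, -0.0144, 0.0756]
orientation: [[-0.503, 0.864, -0.0], [0.864, 0.503, -0.0], [0.0, -0.0, -1.0]]
wrist_force: [-0.2, -0.1, -0.1]
grip_width: 0.0296
grip_force: 0.0
t: 6.87
ee_pos: [0.5873, -0.0678, 0.1894]
orientation: [[-0.506, 0.863, 0.005], [0.863, 0.506, -0.001], [-0.003, 0.003, -1.0]]
wrist_force: [1.6, -0.6, 0.3]
grip_width: 0.0453
grip_force: 0.0
t: 7.28
ee_pos: [0.5859, -0.0673, 0.1846]
orientation: [[-0.504, 0.864, -0.002], [0.864, 0.504, 0.001], [0.002, -0.001, -1.0]]
wrist_force: [0.4, 0.1, -0.5]
grip_width: 0.0501
grip_force: 0.0
[401.80759232 316.24812401]
[434.58320331 206.74472927]
[467.56895894  84.70178677]
```

View pics/w2.png

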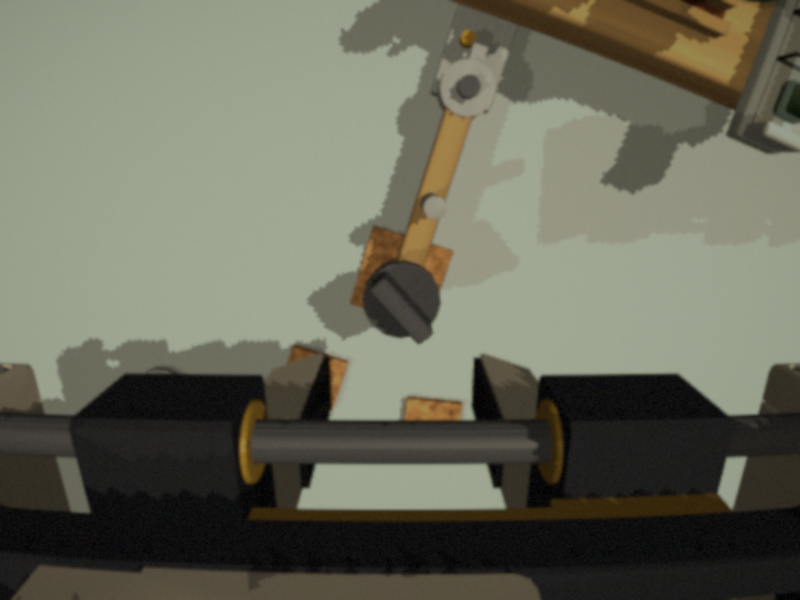

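The leg is out and over the pad. The post is at (433,206) where predicted, and the bar knob centre is at about (402,306), running from (380,280) to (422,333).

```bash
python3 - <<'E'
from h import *
import pickle
w=pickle.load(open('w2.pkl','rb'))
s=lambda u,v:(u/1.5625,v/1.5625)
A,B=onz(w,s(380,279),.0845),onz(w,s(422,333),.0845);print(A,B,np.linalg.norm(A-B),np.arctan2(*(B-A)[1::-1]))
print('disc',onz(w,s(402,299),.0625),'hinge',onz(w,s(467,85),.04))
E1,E2=onz(w,s(460,0),.051),onz(w,s(735,105),.051);print('edge',E1,E2,np.arctan2(*(E2-E1)[1::-1]))
g=cv2.cvtColor(w['pixels'],cv2.COLOR_RGB2GRAY)[150:230,220:300]
save('knob',cv2.resize(g*2,(640,640),interpolation=2)[...,None].repeat(3,2))
E
```

```text
[ 0.56883526 -0.05775351  0.0845    ] [ 0.60164921 -0.07174577  0.0845    ] 0.03567266237308213 -0.40306586121842014
disc [ 0.58688791 -0.06681454  0.0625    ] hinge [0.55981747 0.04871269 0.04      ]
edge [0.53475282 0.07981885 0.051     ] [0.68902563 0.11602611 0.051     ] 0.23052412166133213
```

View pics/knob.png

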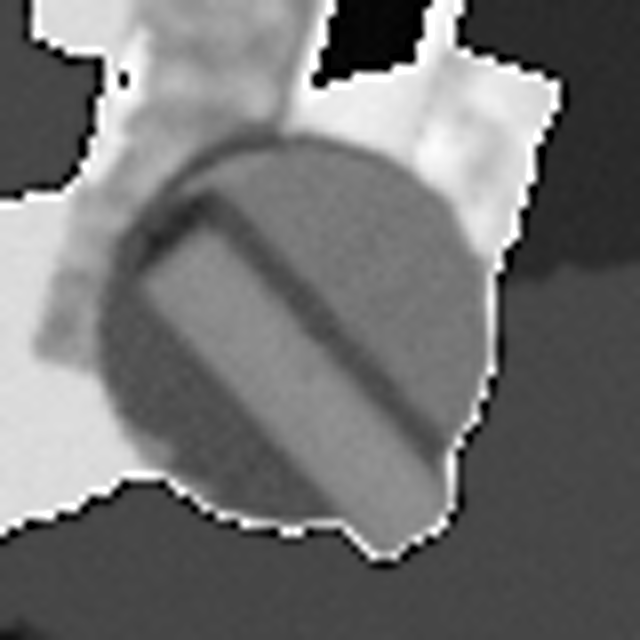

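```bash

python3 -m inch '[[[0,0,-0.12],[0,0,0],0.034],[[0,0,-0.24],[0,0,0],0.034],[[0,0,-0.36],[0,0,0],0.034],[[0,0,-0.48],[0,0,0],0.034],[[0,0,-0.60],[0,0,0],0.034]]' >/dev/null
python3 -m inch '[[[0,0,-0.10],[0,0,0],0.034],[[0,0,-0.128],[0,0,0],0.034],[[0,0,-0.128],[0,0,0.02],0.034],[[0,0,-0.128],[0,0,0.05],0.034],[[0,0,-0.128],[0,0,0.075],0.034]]' 
python3 -m inch '[[[0,0,0],[0,0,0.01],0.034],[[0,0,0],[0,0,0.017],0.034],[[0,0,0],[0,0,0.02],0.034],[[0,0,0],[0,0,0.02],0.034],[[0,0,0],[0,0,0.02],0.034]]'
python3 - <<'E'
from h import *
w=grab('wrist');s=manip.sense();print(s['ee_pos'],s['q'])
save('w3',cv2.resize(w['pixels'],(800,600)))
E
```

```text
t: 8.17
ee_pos: [0.5863, -0.0675, 0.1094]
orientation: [[-0.951, 0.31, 0.0], [0.31, 0.951, 0.0], [-0.0, 0.0, -1.0]]
wrist_force: [-0.3, 1.5, 0.2]
grip_width: 0.034
grip_force: 0.0
t: 8.58
ee_pos: [0.5873, -0.0683, 0.0917]
orientation: [[-0.951, 0.31, 0.002], [0.31, 0.951, -0.0], [-0.002, 0.0, -1.0]]
wrist_force: [0.2, 0.0, 0.9]
grip_width: 0.0342
grip_force: 0.0
[ 0.58729823 -0.06837013  0.09182125] [-2.45504363e-01  6.15145118e-01  1.52978130e+00  8.05235413e-05
  9.94306662e-01 -1.50068470e+00]
```

View pics/w3.png

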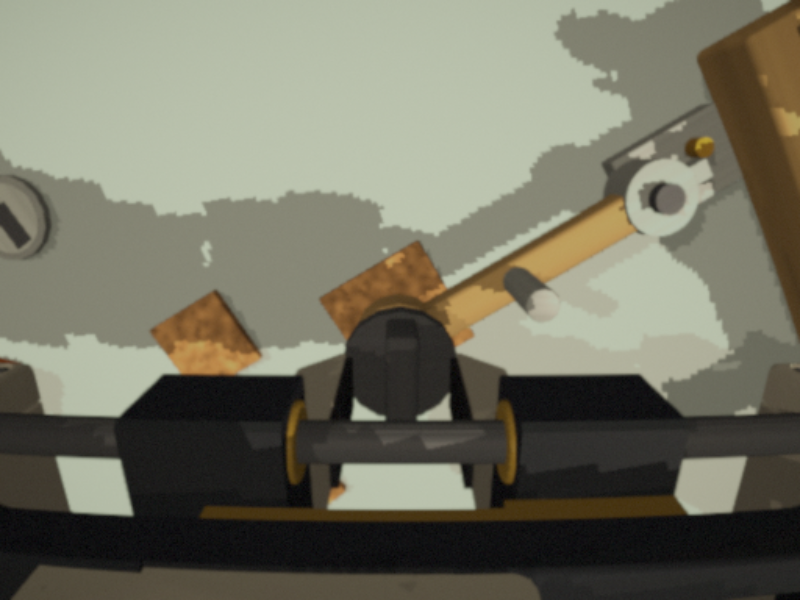

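The bar sits centred between the fingers at x≈401 and is square to them. I'll press down gradually.

```bash

python3 -m inch '[[[0,0,0],[0,0,0.004],0.034],[[0,0,0],[0,0,0.008],0.034],[[0,0,0],[0,0,0.012],0.034],[[0,0,0],[0,0,0.015],0.034],[[0,0,0],[0,0,0.017],0.034]]' 
python3 -m inch '[[[0,0,0],[0,0,0.001],0.034],[[0,0,0],[0,0,0.001],0.034],[[0,0,0],[0,0,0.001],0.02],[[0,0,0],[0,0,0.001],0.01],[[0,0,0],[0,0,0.001],0.0]]'
python3 -m inch '[[[0,0,0],[0,0,0.001],0.0],[[0,0,0],[0,0,0.002],0],[[0,0,0],[0,0,0.003],0],[[0,0,0],[0,0,0.003],0],[[0,0,0],[0,0,0.003],0.0]]'
```

```text
t: 9.05
ee_pos: [0.5868, -0.0686, 0.0734]
orientation: [[-0.951, 0.311, 0.001], [0.311, 0.951, -0.0], [-0.001, -0.0, -1.0]]
wrist_force: [-0.6, -2.1, 1.8]
grip_width: 0.0338
grip_force: 1.3
t: 9.47
ee_pos: [0.5864, -0.0678, 0.0725]
orientation: [[-0.951, 0.311, -0.0], [0.311, 0.951, 0.001], [0.0, 0.001, -1.0]]
wrist_force: [0.2, 1.1, 1.8]
grip_width: 0.0183
grip_force: 0.9
t: 9.88
ee_pos: [0.5873, -0.0696, 0.0702]
orientation: [[-0.951, 0.311, 0.002], [0.311, 0.951, -0.002], [-0.003, -0.001, -1.0]]
wrist_force: [1.2, -4.5, 3.5]
grip_width: 0.0111
grip_force: 30.5
```

```bash

python3 -m inch '[[[0,0,0],[0,0,0.001],0.0],[[0,0,0],[0,0,0.002],0],[[0,0,0],[0,0,0.003],0],[[0,0,0],[0,0,0.004],0],[[0,0,0],[0,0,0.004],0.0]]'
python3 -m inch '[[[0,0,0],[0,0,0.001],0.0],[[0,0,0],[0,0,0.002],0],[[0,0,0],[0,0,0.003],0],[[0,0,0],[0,0,0.003],0],[[0,0,0],[0,0,0.003],0.0]]'
```

```text
t: 10.3
ee_pos: [0.5874, -0.0696, 0.0666]
orientation: [[-0.951, 0.311, 0.003], [0.311, 0.951, -0.002], [-0.003, -0.001, -1.0]]
wrist_force: [-0.8, -4.0, 9.7]
grip_width: 0.0106
grip_force: 30.8
t: 10.72
ee_pos: [0.5875, -0.0697, 0.0656]
orientation: [[-0.951, 0.31, 0.004], [0.31, 0.951, -0.003], [-0.004, -0.001, -1.0]]
wrist_force: [-4.3, -5.0, 22.0]
grip_width: 0.0104
grip_force: 36.6
```

```bash

python3 -m inch '[[[0,0,0],[0,0,-0.001],0.0],[[0,0,0],[0,0,-0.002],0],[[0,0,0],[0,0,-0.002],0],[[0,0,0],[0,0,-0.002],0],[[0,0,0],[0,0,-0.002],0.0]]'
python3 - <<'E'
from h import *
out=[]
for n,P in (('scene',(.694,.150,.08)),('top',(.694,.150,.08))):
    b=grab(n);c=proj(b,P).astype(int);print(n,c)
    x,y=c;out.append(cv2.resize(b['pixels'][y-32:y+32,x-40:x+40],(400,320),interpolation=2))
save('lev1',np.hstack(out))
E
```

```text
t: 11.13
ee_pos: [0.5874, -0.0696, 0.0661]
orientation: [[-0.951, 0.311, 0.003], [0.311, 0.951, -0.002], [-0.003, -0.001, -1.0]]
wrist_force: [-1.0, -4.6, 10.7]
grip_width: 0.0107
grip_force: 31.4
scene [315 272]
top [173 149]
```

View pics/lev1.png

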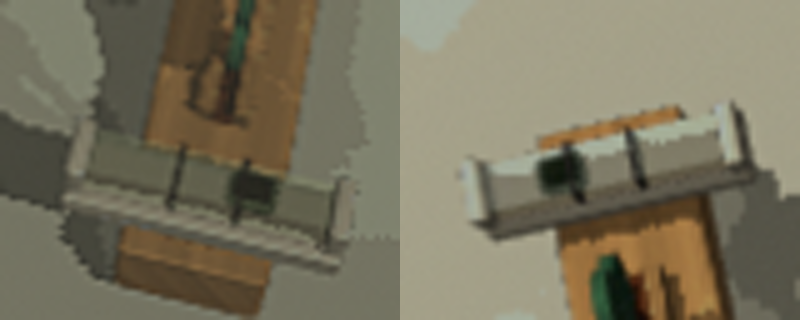

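The bubble sits beyond the far mark. In the top crop the marks are at (573,175) and (635,157) and the bubble at (562,171), about −17 mm. It needs about 1.4 rad clockwise, lifting 2 mm per rad along with the turn.

```bash

cat > lev.py <<'E'
from h import *
b=grab('top');g=b['pixels'][117:181,133:213].max(2).astype(float)
g=cv2.resize(g,(400,320),interpolation=cv2.INTER_CUBIC)
m=np.zeros((320,400),np.uint8);cv2.fillPoly(m,[np.array([[92,165],[310,112],[320,155],[105,210]])],1)
d=((g<75)&(m>0)).astype(np.uint8);d=cv2.morphologyEx(d,cv2.MORPH_OPEN,np.ones((17,17)))
n,l,st,c=cv2.connectedComponentsWithStats(d)
u=np.array([62,-18])/64.56
for i in range(1,n): print('blob',st[i,4],c[i],'bubble mm',(c[i]-[204,166])@u*25/64.56)
save('lv%d'%int(manip.sense()['t']*100),np.hstack([cv2.resize(b['pixels'][117:181,133:213],(400,320),interpolation=2),(d*255)[...,None].repeat(3,2)]))
E
python3 lev.py
python3 -m inch '[[[0,0,0.10],[0,0,-0.0002],0.0],[[0,0,0.2],[0,0,-0.0004],0],[[0,0,0.3],[0,0,-0.0006],0],[[0,0,0.4],[0,0,-0.0008],0],[[0,0,0.5],[0,0,-0.001],0.0]]'
python3 lev.py
```

```text
blob 1464 [162.05191257 174.1386612 ] bubble mm -16.478416152104764
t: 11.7
ee_pos: [0.5877, -0.0689, 0.0671]
orientation: [[-0.682, 0.732, 0.003], [0.732, 0.682, -0.001], [-0.003, 0.002, -1.0]]
wrist_force: [1.2, -1.6, 10.5]
grip_width: 0.011
grip_force: 31.0
blob 1469 [175.47923758 170.78761062] bubble mm -11.123243215886387
```

```bash

python3 -m inch '[[[0,0,0.10],[0,0,-0.0002],0.0],[[0,0,0.2],[0,0,-0.0004],0],[[0,0,0.3],[0,0,-0.0006],0],[[0,0,0.4],[0,0,-0.0008],0],[[0,0,0.5],[0,0,-0.001],0.0]]'
python3 lev.py
python3 -m inch '[[[0,0,0.10],[0,0,-0.0002],0.0],[[0,0,0.2],[0,0,-0.0004],0],[[0,0,0.3],[0,0,-0.0006],0],[[0,0,0.38],[0,0,-0.0008],0],[[0,0,0.38],[0,0,-0.0008],0.0]]'
python3 lev.py
```

```text
t: 12.17
ee_pos: [0.5882, -0.0684, 0.0682]
orientation: [[-0.248, 0.969, 0.005], [0.969, 0.248, -0.001], [-0.002, 0.004, -1.0]]
wrist_force: [2.1, 1.6, 9.3]
grip_width: 0.0107
grip_force: 30.8
blob 1553 [187.47134578 168.59626529] bubble mm -6.427009249531634
t: 12.63
ee_pos: [0.5887, -0.0682, 0.0692]
orientation: [[0.129, 0.992, 0.006], [0.992, -0.129, -0.001], [0.0, 0.006, -1.0]]
wrist_force: [3.1, 1.4, 9.1]
grip_width: 0.0104
grip_force: 30.6
blob 1434 [198.66666667 165.28172943] bubble mm -1.9058198432321272
```

```bash

python3 -m inch '[[[0,0,0.08],[0,0,-0.0001],0.0],[[0,0,0.15],[0,0,-0.0002],0],[[0,0,0.15],[0,0,-0.0002],0],[[0,0,0.15],[0,0,-0.0002],0],[[0,0,0.15],[0,0,-0.0002],0.0]]'
python3 lev.py; cp pics/$(ls -t pics|head -1) pics/last.png
```

```text
t: 13.1
ee_pos: [0.5888, -0.0682, 0.0694]
orientation: [[0.272, 0.962, 0.006], [0.962, -0.272, -0.001], [0.001, 0.006, -1.0]]
wrist_force: [4.1, 1.3, 9.3]
grip_width: 0.0111
grip_force: 30.6
blob 1753 [207.11580148 163.33485454] bubble mm 1.446453218673111
```

View pics/last.png

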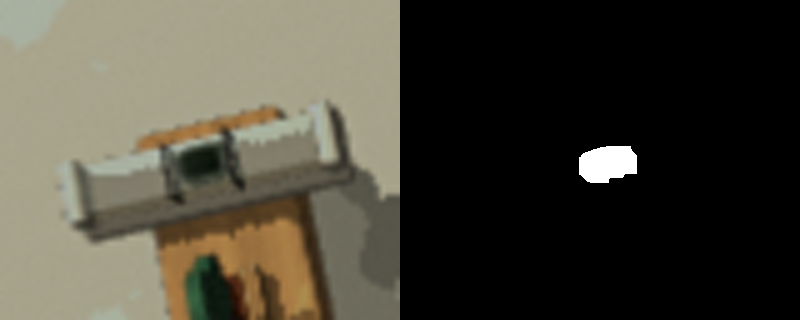

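The bubble is now at about x = 180–222, between the marks at 172 and 235, so roughly 0 to −1 mm. I'll cross-check with the scene camera.

```bash
python3 - <<'E'
from h import *
b=grab('scene');save('sc2',cv2.resize(b['pixels'][247:297,280:350],(784,560),interpolation=2));s=manip.sense();print(s['wrist_force'],s['ft_torque'])
E
```

```text
[3.03819539 2.21149062 9.67082051] [ 0.22072303 -0.49690843 -0.02560997]
```

View pics/sc2.png

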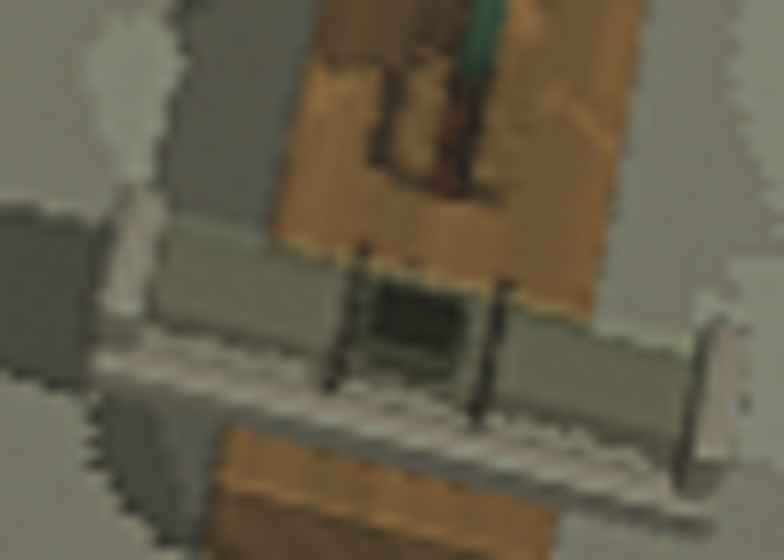

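Here the marks are at x≈347 and 490 (middle 418) and the bubble centre is at about 417: centred. One settling call, then hand in.

```bash

python3 -m inch '[[[0,0,0],[0,0,0.0002],0.0],[[0,0,0],[0,0,0.0002],0],[[0,0,0],[0,0,0.0002],0],[[0,0,0],[0,0,0.0002],0],[[0,0,0],[0,0,0.0002],0.0]]'
python3 -c "
from station import manip
print(manip.sign_off())"
```

```text
t: 13.62
ee_pos: [0.5888, -0.0682, 0.0693]
orientation: [[0.272, 0.962, 0.006], [0.962, -0.272, -0.001], [0.001, 0.006, -1.0]]
wrist_force: [2.7, 1.7, 8.8]
grip_width: 0.0107
grip_force: 30.6
the job is handed in; nothing more can be done
None
```

I handed the job in at about 13.6 s with the leg swung out to its stop, the knob still gripped and pressed down at about 9 N, and the bubble centred between the marks in both camera views; the sign-off gave no verdict back.

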